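Close the dust cover over the probe box

ROBOT

A 6-joint arm with a two-finger parallel gripper is mounted at the origin on a cart in front of the work surface, level with it; the furniture and walls round the work are solid. World frame = base frame: x ahead of the robot, y to its left, z up, the work surface at z = 0. Lengths are in m, angles in rad, forces in N, time in s.
With the tool pointing down it reaches from about 0.425 to 0.925 m from the base axis. Payload 12.5 kg.
Tool frame: the origin (TCP) lies midway between the tips of the shut fingers; the grasp point (between the pads) lies grasp_offset behind it (grasp_offset is the distance from the TCP to the grasp point, in m); z points along the fingers, y is the line along which they close (so a half turn about z gives the same grasp; the last joint's range is limited). The gripper opens to 85 mm and grips with 20 to 120 N. Pads are 22 mm wide; open, the fingers measure 114 mm over their backs; the gripper's body (76 mm by 85 mm) begins 54 mm behind the grasp point. The pads swing forward as they close: fully open they stand 13 mm farther back than shut.
Start: joints at [-1.45, 0.491, 1.559, -0, 1.092, -0.106], TCP at [0.141, -0.609, 0.196] pointing down, gripper open.
Joint ranges: [-3.1, 3.1], [-0.84, 2.19], [0.05, 2.79], [-1.13, 4.28], [0.06, 2.93], [-2.69, 2.69]. Speed limits (rad/s): [2.22, 2.22, 2.79, 3.14, 3.14, 3.14].

INTERFACE

Orientations are given as a unit quaternion [w, x, y, z].
In Python, from bench import get_obs, camera, job_done, look_for, regions_of, landmark_of, grasp_offset gives the robot as it stands.
- The arm moves only by the tool apply_moves, never from a script. Its argument "rows" is one flat list of numbers, 5 for each row, row after row: the shift along the tool's x, y, z in mm, then the turn about the tool's z in rad, then the opening, from 0 (shut) to 1 (fully open). In form: [dx, dy, dz, twist, jaw, dx, dy, dz, twist, jaw, ...]. A call has 1 to 12 rows; each row is the pose to reach, as a shift and turn from the pose commanded when the call began, along the tool's axes at that moment; what a row does not reach only later rows make up. A row lasts 1/10 s, in which the tool goes at most 50 mm and 8.59 degrees, less where a joint would pass 70% of its speed; a pose out of reach is approached as far as the arm can. A call with a gripper value outside its range is refused whole. The fingers move at their own pace and stop on an object; "newtons" is the grip in N (left out, the last holds). Time passes only in rows, so rows that repeat a pose let the fingers close. It gives the time, the measured TCP pose, the force, the opening and the grip force at its end, in the units of the state.
- get_obs(): the state, without advancing time (a new reading comes with each control period).
- camera(name): name is "side" or "top"; returns a dict with "pixels" (384x512x3 uint8, red, green, blue), "depth" (384x512 float32, m along the optical axis (not along the pixel's ray), 0 where there is no reading), "K" (3x3 intrinsics, pixels), "eye" and "attitude" of the camera in the world. Camera axes: x right, y down, z forward; pixel columns grow to the right and rows downward; lengths in m; the calibration is good to about 2 mm. A picture is of the moment at which its call begins.
- job_done(): hands the job in; it is judged then, once.
Trained networks look in a picture, given as the dict that the camera call returned (one of the last four; its "shot" number tells which), for a name from the list of things; names that differ only in an ending like _2 or _b are one class to them, and where a whole thing is asked for, a point or a joint stands for the part that bears it (a point fixed in the world has none). Each returns a list of dicts, best first, with "confidence" (0 to 1); they miss things now and then, are a little off and sometimes report something else, mostly with a low value. They report only what shows in the picture. A call takes as long as a camera call.
- look_for(picture, query): "extent" ([left, top, right, bottom] as shares, 0 to 1, of the picture: columns of its width, rows of its height, round what is visible of it).
- regions_of(picture, query): "region" (384x512 bool, what is visible of it) and "extent" ([left, top, right, bottom] as shares, 0 to 1, of the picture: columns of its width, rows of its height, round what is visible of it).
- landmark_of(picture, query): "at" ([column, row] as shares, 0 to 1, of the picture: columns of its width, rows of its height: a listed point, or the origin of a listed thing).
The state is a dict: "clock": time; "qpos": joint angles; "joint_velocities": joint speeds; "joint_efforts": joint torques, N m; "tcp_pos": TCP position; "tool_rot": TCP orientation; "ft_force": force on the tool from outside, world axes, zero at the start; "ft_torque": the same for the moment, N m; "grip_width": finger opening in m; "finger_force": force on a finger pad.
Only numpy, scipy, OpenCV 4.12 (cv2) and the standard library are available. Lean on these libraries where they do the work, as an engineer would, in place of code of your own. Each camera call takes 0.05 s, during which the arm holds its last target. There are 200 camera calls.

TASK

Two white dust trays stand open on the table, each with a flat blue cover that slides lengthwise: one holds a flat square probe box, dark grey under its clear lid, the other a round petri dish. Slide the blue cover of the tray with the probe box fully shut over the box and let go. Leave the cover of the tray with the petri dish where it is.

Things in the scene. Friction and masses are not known exactly. Their poses are not given: they have to be found in the camera images.
- probe_grip (a point): Centre of the dark grip rib, upright on the middle of the flat blue cover of the probe box's tray. Rib: 14 mm along x, 44 mm along y, 16 mm tall; this point is 8 mm below its top and 8 mm above the cover's top face. Cover 78 x 64 x 4 mm; the tray's side lips rise 3 mm above it. Axes: z up, x along the slide in the opening direction (closing is towards -x), y across.
- probe_cover (a joint): Slide of that cover in m: 0 = fully shut against its stop, 0.078 = fully open; starts 0.055 to 0.076. The rib moves along its own x by just this much. About 1.5 N friction plus light damping; it stays where left, cannot lift off, and can be pushed or pinched by the rib.
- probe_box_mid (a point): Centre (half-way up) of the flat square black probe box (dark grey seen through its clear lid), 58 x 54 x 14 mm, loose on the cork liner of the 66 mm long well of its tray; the shut cover clears it by 6 mm. The tray is white, 171 x 78 x 32 mm, fixed to the table; the well is in its -x half, the deck where the open cover is parked in its +x half.
- dish_grip (a point): The same point (centre of the dark grip rib, same axes) on the blue cover of the other, identical tray, which holds a round petri dish 55 mm across with pink contents. This cover must stay where it is.

How it is judged:
At the end, for the whole second after the job is handed in: The cover of the probe box's tray is within 10 mm of fully shut and at rest, the probe box lies in the well under it (centre within 20 mm of the grip rib, seen from above), and the cover of the dish's tray is within 10 mm of where it was (value of joint probe_cover below 0.01 m and velocity of joint probe_cover between -0.01 and 0.01 m/s and horizontal distance between probe_box_mid and probe_grip below 0.02 m and height (world z) of probe_box_mid below 0.02 m and distance of dish_grip from where it was at the start of the episode below 0.01 m); the robot touches nothing.
It fails at once if the cover of the tray with the petri dish is moved by more than 15 mm (distance of dish_grip from where it was at the start of the episode above 0.015 m).
It also fails if it takes over 38 s, if anything falls off the work surface, if the arm or the gripper's body presses on something with over 40 N, if the wrist force passes 120 N, or if a joint passes its speed limit or range.

## Working session

There is one attempt and no reset: what is moved stays moved. The work goes in short steps, Python scripts to look and compute and a tool call to move; the robot and the scene stay as the last step left them, time stands still between calls to the robot, and variables do not carry over. Pictures are saved under pics/ and viewed, at most 10 in all, crops included, and the job is handed in when it is done.

Besides the shell and the picture viewer there is one more tool, called after ">>>" as name(argument=value, ...), one argument or row to a line, values as JSON. apply_moves: Moves the arm, as the interface text tells. Its arguments: {"type":"object","properties":{"rows":{"type":"array","items":{"type":"number"}},"newtons":{"type":"number"}},"required":["rows"]}

```bash
mkdir -p pics
cat > h.py <<'E'
import numpy as np, cv2
from bench import *
from scipy.spatial.transform import Rotation as R
def rot(a):
    a=np.array(a,float)
    return a if a.shape==(3,3) else R.from_quat(a[[1,2,3,0]]).as_matrix()
def world(c,u,v,d=None,z=None):
    r=np.linalg.inv(c["K"])@np.array([u,v,1.0]); r=rot(c["attitude"])@r; e=np.array(c["eye"])
    return e+r*(d if d is not None else (z-e[2])/r[2])
E
python3 - <<'E'
from h import *
o=get_obs(); print(o); print(grasp_offset if not callable(grasp_offset) else grasp_offset())
ims=[]
for n in("top","side"):
    c=camera(n); print(n,c["eye"],c["attitude"],c["K"])
    cv2.imwrite(f"pics/{n}0.png",c["pixels"][:,:,::-1])
    for q in("probe_grip","dish_grip","probe_box_mid"):
        for l in landmark_of(c,q)[:3]:
            u,v=l["at"][0]*512,l["at"][1]*384
            d=c["depth"][int(v),int(u)]
            print(q,round(l["confidence"],2),round(u),round(v),d,world(c,u,v,d).round(4))
E
```

```text
{'clock': 0.0, 'qpos': array([-1.44960305e+00,  4.91560331e-01,  1.55947202e+00,  1.45580473e-05,
        1.09171708e+00, -1.05599758e-01]), 'joint_velocities': array([ 0.00082311,  0.00035204, -0.00139097,  0.00016532,  0.0001309 ,
       -0.00078562]), 'joint_efforts': array([-3.21053391e-03, -6.18456531e+01, -2.61597526e+01, -1.71823858e-04,
        4.06606647e-03,  1.30203790e-05]), 'tcp_pos': array([ 0.14052549, -0.60870914,  0.19561952]), 'tool_rot': array([-5.78422221e-04,  9.93577715e-01,  1.13150295e-01,  1.94789273e-06]), 'ft_force': array([-0.03939198, -0.19148531, -0.05173902]), 'ft_torque': array([-0.00298349,  0.02223281, -0.04342147]), 'finger_force': 0.0, 'grip_width': 0.08537894504058302}
0.0187
top [ 0.35552752 -0.06979961  0.90073353] [-0.08323246  0.70322771 -0.70123375  0.08254921] [[418.21271889   0.         262.12844105]
 [  0.         418.21271889 198.67730124]
 [  0.           0.           1.        ]]
probe_grip 0.64 285 160 0.89946854 [ 0.6452 -0.1166  0.0451]
dish_grip 0.71 189 243 0.86287504 [0.4661 0.0827 0.0401]
probe_box_mid 0.56 314 177 0.9179468 [ 0.6167 -0.1828  0.0192]
side [0.34869722 0.64803796 0.42814368] [ 0.07162064 -0.10317025  0.83881916 -0.52972521] [[396.1197767    0.         254.03689211]
 [  0.         396.1197767  192.58701122]
 [  0.           0.           1.        ]]
probe_grip 0.7 212 193 0.3913732 [0.4789 0.3167 0.2603]
dish_grip 0.62 268 256 0.6756402 [0.4699 0.0971 0.04  ]
dish_grip 0.49 234 193 0.95382416 [ 0.6144 -0.1729  0.0188]
probe_box_mid 0.58 234 193 0.9551078 [ 0.6143 -0.1741  0.0181]
```

View pics/top0.png

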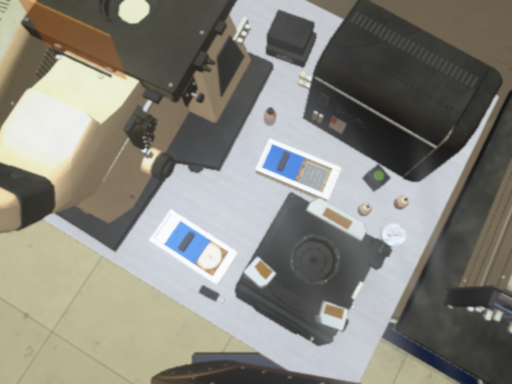

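View pics/side0.png

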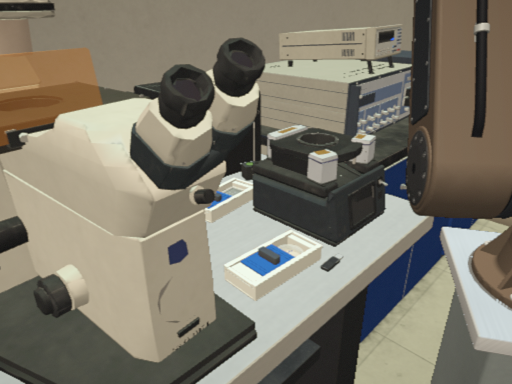

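The top view shows the probe tray at about (298,169), with its rib near (283,160) and box near (315,177). The dish tray is at (193,246), with its rib near (187,241). The microscope, a black stage and an instrument stand around them. Next I measure the rib, the tray axis and the obstacle heights.

Run:
```python
from h import *
c=camera("top"); d=c["depth"]
v,u=np.mgrid[0:384,0:512]
r=np.stack([u+.5,v+.5,np.ones_like(u)],-1)@np.linalg.inv(c["K"]).T@rot(c["attitude"]).T
P=np.array(c["eye"])+r*d[...,None]; im=c["pixels"].astype(int)
for q in("probe_grip","dish_grip","probe_box_mid","probe_cover"):
    for g in regions_of(c,q)[:2]:
        m=g["region"]; print(q,round(g["confidence"],2),m.sum(),np.median(P[m],0).round(4),(np.array(g["extent"])*[512,384,512,384]).round())
def rect(m,n):
    p=P[m][:,:2].astype(np.float32)*1000; print(n,m.sum(),cv2.minAreaRect(p),"z",np.percentile(P[m][:,2],[5,50,95]).round(4))
win=(u>250)&(u<345)&(v>130)&(v<205)
mx,mn=im.max(-1),im.min(-1)
white=win&(mn>190)&(P[...,2]>.022)&(P[...,2]<.05); rect(white,"tray")
blue=win&(im[...,2]-im[...,0]>70); 
rect(blue,"blue")
rib=win&(mx<110)&(P[...,2]>.035)&(P[...,2]<.06)&(u<300)&(v>145); rect(rib,"rib")
print(P[rib].mean(0), P[blue].mean(0))
# max height map 25 mm cells
xs=np.arange(0.25,0.95,.03); ys=np.arange(.2,-.6,-.03)
print("     "+" ".join(f"{y*100:4.0f}" for y in ys))
for x in xs[::-1]:
    row=[]
    for y in ys:
        m=(d>0)&(abs(P[...,0]-x)<.015)&(abs(P[...,1]-y)<.015)
        row.append(f"{P[m][:,2].max()*100:4.0f}" if m.any() else "   .")
    print(f"{x:.2f} "+" ".join(row))
```

```text
probe_grip 0.92 916 [ 0.6452 -0.1149  0.0297] [265. 145. 306. 178.]
probe_grip 0.44 1027 [0.4695 0.0862 0.03  ] [168. 223. 208. 261.]
dish_grip 0.87 1086 [0.4695 0.0855 0.0299] [167. 221. 211. 264.]
probe_box_mid 0.82 578 [ 0.6168 -0.182   0.0187] [297. 164. 327. 192.]
probe_cover 0.88 908 [ 0.6453 -0.115   0.0297] [262. 145. 304. 177.]
tray 1024 ((631.0845947265625, -148.33505249023438), (170.73046875, 79.07557678222656), 66.5379409790039) z [0.0239 0.0314 0.0346]
blue 757 ((521.802978515625, -77.63624572753906), (80.65082550048828, 323.00347900390625), 73.28207397460938) z [0.0269 0.0294 0.0321]
rib 2 ((625.4288940429688, -106.81185913085938), (2.9260551929473877, 0.0), -141.24609375) z [0.0394 0.0427 0.046 ]
[ 0.62542888 -0.10681186  0.04268451] [ 0.64385079 -0.1145358   0.03295296]
       20   17   14   11    8    5    2   -1   -4   -7  -10  -13  -16  -19  -22  -25  -28  -31  -34  -37  -40  -43  -46  -49  -52  -55  -58
0.94    .    .    .    .    .    .    .    .    0    7    7    7    7    7    0    .    .    .    .    .    .   17   19   19    .    .    .
0.91    .    .    .    
[... 2496 characters left out ...]

0.37    .    0    1    1    0    1    1   11   17   18   17   17   18   18   17   14    0    0    0    6    6   25   25    .    .    .    .
0.34    .    .    .    0    1    1    1    2   10   12   17   17   18   18   18   12    1    1    6    6   21   24   23   20   14    .    .
0.31  -75  -76    .    .   -0    1    0    0    1    5   12   12   18   18   18    0    0    1    6    6    6    6    6   14   12    6    .
0.28  -75  -75  -75    .    .    .    0    1    1    0   42   44   44   12    0    1    1    1    6    6    6    6    6    7    6    6    .
0.25  -75  -75  -75   23   28   31   34   36   38   40   40    0    0    1    1    1    1    0    .    .    6    6    6    6    6    6    .
```

>>> apply_moves(
  rows=[0, 0, -50, 0, 0, 0, 0, -100, 0, 0, 0, 0, -135, 0, 0, 40, -25, -135, 0, 0, 80, -50, -135, 0, 0, 120, -75, -135, 0, 0, 160, -100, -135, 0, 0, 200, -125, -135, 0, 0, 240, -150, -135, 0, 0, 275, -175, -135, 0, 0, 312, -198, -135, 0, 0, 312, -198, -135, 0, 0],
)

```text
clock: 1.85
tcp_pos: [0.4026, -0.3427, 0.3315]
tool_rot: [-0.0, 0.993, 0.115, 0.0]
ft_force: [-0.2, -0.5, -0.5]
grip_width: 0.0003
finger_force: 0.0
```

>>> apply_moves(
  rows=[40, -25, 0, -0.1, 0, 80, -50, 0, -0.2, 0, 120, -75, 0, -0.3, 0, 160, -100, 0, -0.4, 0, 200, -125, 0, -0.55, 0, 240, -150, 0, -0.7, 0, 275, -175, 0, -0.85, 0, 312, -198, 0, -0.934, 0, 312, -198, 0, -0.934, 0],
)

```text
clock: 2.75
tcp_pos: [0.6618, -0.0797, 0.3299]
tool_rot: [-0.0, 0.834, 0.551, -0.0]
ft_force: [-0.6, -0.1, 0.7]
grip_width: -0.0001
finger_force: 0.0
```

Run:
```python
from h import *
o=get_obs(); Rm=rot(o["tool_rot"]); print(o["tcp_pos"],o["qpos"].round(2),Rm.round(3))
C=np.array([.6311,-.1483]); ax=np.array([np.cos(np.radians(66.54)),np.sin(np.radians(66.54))])
t=C+.074*ax; D=np.r_[t,.036]-o["tcp_pos"]; print("to target, tool mm",(Rm.T@D*1000).round(1)); print("axis in tool",Rm.T@np.r_[ax,0])
c=camera("side"); cv2.imwrite("pics/side1.png",c["pixels"][:,:,::-1])
c=camera("top"); d=c["depth"]; cv2.imwrite("pics/top1.png",c["pixels"][:,:,::-1])
v,u=np.mgrid[0:384,0:512]
P=np.array(c["eye"])+(np.stack([u+.5,v+.5,np.ones_like(u)],-1)@np.linalg.inv(c["K"]).T@rot(c["attitude"]).T)*d[...,None]
```

```text
[ 0.66179632 -0.07971589  0.32994746] [-0.22  0.46  1.25  0.    1.43  0.18] [[ 0.393  0.92  -0.001]
 [ 0.92  -0.393  0.001]
 [ 0.    -0.001 -1.   ]]
to target, tool mm [ -1.3  -0.6 293.9]
axis in tool [9.99983019e-01 5.81181232e-03 4.30471705e-04]
```

>>> apply_moves(
  rows=[0, 0, 45, 0, 0, 0, 0, 90, 0, 0, 0, 0, 135, 0, 0, 0, 0, 180, 0, 0, 0, 0, 220, 0, 0, 0, 0, 240, 0, 0, 0, 0, 240, 0, 0],
)

```text
clock: 3.55
tcp_pos: [0.6575, -0.0841, 0.0886]
tool_rot: [-0.002, 0.837, 0.547, -0.002]
ft_force: [0.7, -0.0, 0.4]
grip_width: 0.0001
finger_force: 0.0
```

Run:
```python
from h import *
c=camera("top"); a=cv2.resize(c["pixels"][110:230,220:360],None,fx=4,fy=4)
cv2.imwrite("pics/t2.png",a[:,:,::-1])
```

```text
(no output)
```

View pics/t2.png

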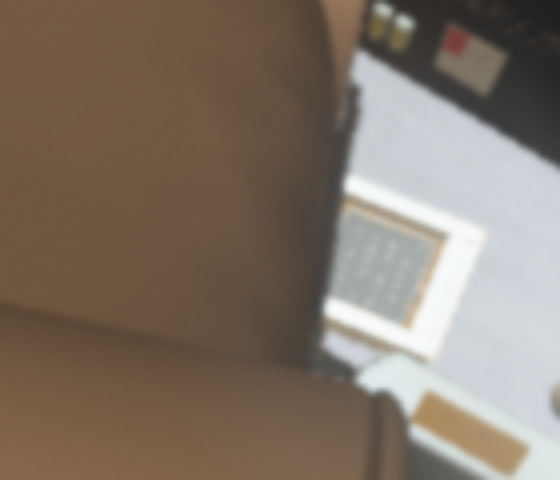

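The arm hides the rib from above; only the box at about (385,265) in the crop is visible. The measured TCP pose still gives about 15 mm clearance behind the rib, so I descend.

>>> apply_moves(
  rows=[4, 0, 15, 0, 0, 4, 0, 30, 0, 0, 4, 0, 42, 0, 0, 4, 0, 52, 0, 0, 4, 0, 52, 0, 0, 4, 0, 52, 0, 0],
)

```text
clock: 4.2
tcp_pos: [0.6612, -0.0792, 0.0391]
tool_rot: [0.0, 0.836, 0.548, -0.0]
ft_force: [0.2, -0.1, 0.3]
grip_width: -0.0
finger_force: 0.0
```

>>> apply_moves(
  rows=[0, 0, 3, 0, 0, -6, 0, 3, 0, 0, -12, 0, 3, 0, 0, -18, 0, 3, 0, 0, -24, 0, 3, 0, 0, -30, 0, 3, 0, 0, -36, 0, 3, 0, 0, -42, 0, 3, 0, 0, -48, 0, 3, 0, 0, -54, 0, 3, 0, 0, -60, 0, 3, 0, 0, -60, 0, 3, 0, 0],
)

```text
clock: 5.4
tcp_pos: [0.6369, -0.135, 0.0362]
tool_rot: [0.0, 0.836, 0.548, -0.0]
ft_force: [-0.6, -1.0, -0.7]
grip_width: 0.0
finger_force: 0.0
```

>>> apply_moves(
  rows=[-6, 0, 0, 0, 0, -12, 0, 0, 0, 0, -18, 0, 0, 0, 0, -22, 0, 0, 0, 0, -26, 0, 0, 0, 0],
)

```text
clock: 5.9
tcp_pos: [0.6267, -0.1585, 0.0362]
tool_rot: [0.0, 0.836, 0.548, -0.0]
ft_force: [0.0, 0.1, 1.1]
grip_width: 0.0001
finger_force: 0.0
```

Run:
```python
from h import *
c=camera("side"); a=cv2.resize(c["pixels"][150:300,150:330],None,fx=4,fy=4)
cv2.imwrite("pics/s3.png",a[:,:,::-1])
```

```text
(no output)
```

View pics/s3.png

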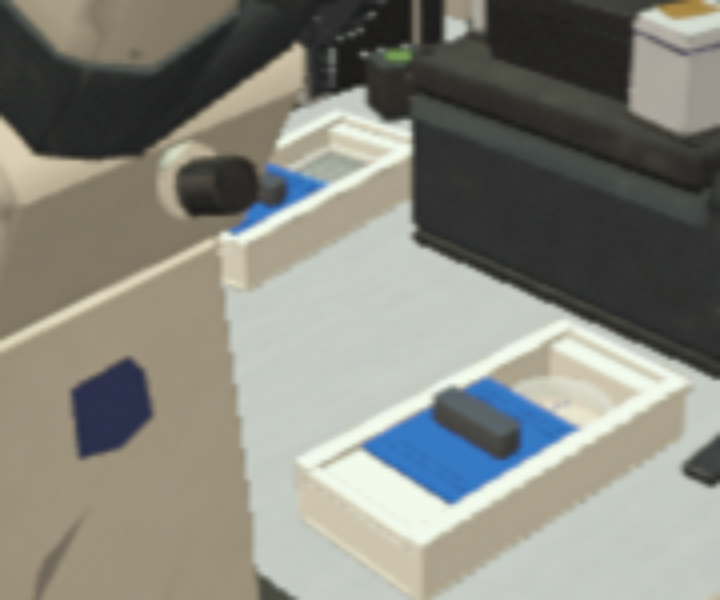

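The picture shows the probe cover still open at about (280,195) and no gripper there, although the TCP is at that tray. The side image may be stale, so I compare frames and check the top camera.

Run:
```python
from h import *
s0=cv2.imread("pics/side0.png").astype(int); s1=cv2.imread("pics/side1.png").astype(int)
c=camera("side"); n=c["pixels"][:,:,::-1].astype(int)
print(abs(s0-s1).mean(),abs(n-s0).mean(),abs(n-s1).mean(),{k:c[k] for k in c if k not in("pixels","depth","K")})
o=get_obs(); print(o["clock"],o["tcp_pos"],o["ft_force"],o["joint_efforts"].round(2),o["qpos"].round(3))
t=camera("top"); cv2.imwrite("pics/top4.png",t["pixels"][:,:,::-1])
t1=cv2.imread("pics/top1.png").astype(int); t0=cv2.imread("pics/top0.png").astype(int); tn=t["pixels"][:,:,::-1].astype(int)
print(abs(t0-tn).mean(),abs(t1-tn).mean())
both=np.hstack([s1.astype(np.uint8)[::1],n.astype(np.uint8)]); both=cv2.resize(np.vstack([both,np.hstack([t1,tn]).astype(np.uint8)]),(800,600)); cv2.imwrite("pics/cmp.png",both)
```

```text
6.266772800021702 6.9676513671875 7.267457750108507 {'eye': array([0.34869722, 0.64803796, 0.42814368]), 'attitude': array([ 0.07162064, -0.10317025,  0.83881916, -0.52972521]), 'shot': 8}
6.0 [ 0.62667879 -0.15857424  0.03619585] [0.31063315 0.06814536 0.13795227] [-3.500e-01 -6.891e+01 -1.997e+01 -2.000e-02 -1.000e-02 -9.000e-02] [-0.35   0.703  1.642 -0.     0.797  0.061]
48.14518568250868 34.572424994574654
```

View pics/cmp.png

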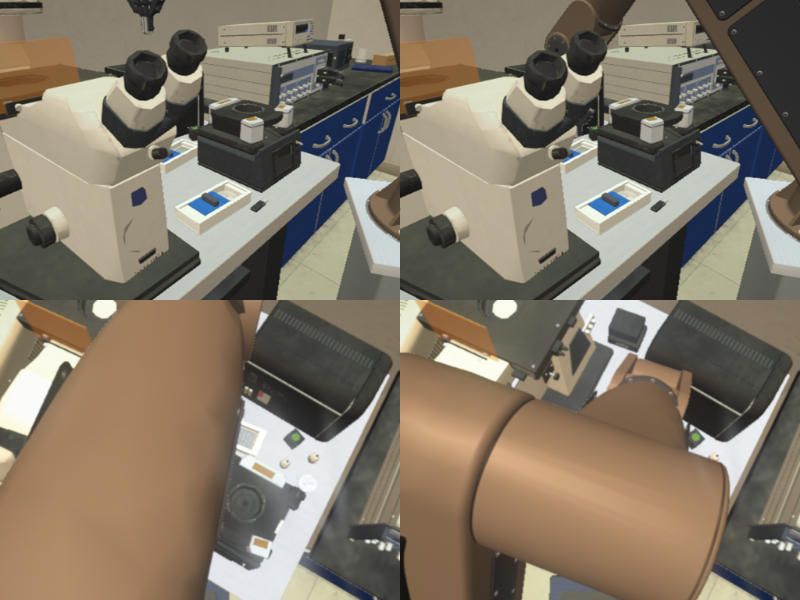

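Run:
```python
from h import *
c=camera("side"); o=get_obs()
def pr(p):
    q=c["K"]@(rot(c["attitude"]).T@(np.array(p)-np.array(c["eye"]))); return (q[:2]/q[2]).round(1),q[2].round(3)
t=o["tcp_pos"]
for h in(0,.02,.05,.1): print("tcp+",h,pr(t+[0,0,h]))
C=np.array([.6311,-.1483]); ax=np.array([.398,.9174])
for s in(.036,-.0,-.039): print("rib at s",s,pr(np.r_[C+s*ax,.037]))
for s in(-.0855,.0855):
  for y in(-.039,.039): print("corner",s,y,pr(np.r_[C+s*ax+y*np.array([-.9174,.398]),.032]))
for uv in[(218,196),(230,185),(233,165),(225,180)]: d=c["depth"][uv[1],uv[0]]; print(uv,d,world(c,*uv,d).round(3))
for q in("probe_grip","probe_box_mid"):
  for l in landmark_of(c,q)[:3]: print(q,l["confidence"],np.array(l["at"])*[512,384])
```

```text
tcp+ 0 (array([226.8, 188.6]), np.float64(0.936))
tcp+ 0.02 (array([226.4, 180.8]), np.float64(0.928))
tcp+ 0.05 (array([225.9, 168.9]), np.float64(0.915))
tcp+ 0.1 (array([225. , 148.3]), np.float64(0.893))
rib at s 0.036 (array([213.2, 195.2]), np.float64(0.903))
rib at s -0.0 (array([223.7, 189.8]), np.float64(0.928))
rib at s -0.039 (array([234.5, 184.3]), np.float64(0.956))
corner -0.0855 -0.039 (array([234.8, 176.4]), np.float64(1.013))
corner -0.0855 0.039 (array([259.1, 183.8]), np.float64(0.969))
corner 0.0855 -0.039 (array([185.5, 200.3]), np.float64(0.892))
corner 0.0855 0.039 (array([210.8, 210. ]), np.float64(0.848))
(218, 196) 0.88337743 [ 0.628 -0.101  0.044]
(230, 185) 0.9940878 [ 0.637 -0.214  0.02 ]
(233, 165) 0.90574014 [ 0.609 -0.158  0.098]
(225, 180) 1.0715317 [ 0.674 -0.283  0.001]
probe_grip 0.65 [211.712  195.6096]
probe_box_mid 0.69 [234.8032 194.1888]
```

Run:
```python
from h import *
c=camera("side"); n=c["pixels"][:,:,::-1].copy()
s1=cv2.imread("pics/side1.png")
def pr(p):
    q=c["K"]@(rot(c["attitude"]).T@(np.array(p)-np.array(c["eye"]))); return q[:2]/q[2]
print("hover tcp",pr([.6618,-.0797,.3299]))
z=lambda a:cv2.resize(a,None,fx=5,fy=5,interpolation=cv2.INTER_NEAREST)
a=z(n[130:220,180:260]); b=z(s1[0:90,140:220]); cv2.imwrite("pics/z5.png",np.hstack([a,b]))
D=c["depth"][140:200:4,205:250:4]
print(D.round(2))
```

```text
hover tcp [190.13278046  62.90927132]
[[0.34 0.34 0.39 0.38 0.38 0.38 0.38 0.39 0.4  0.42 0.85 0.86]
 [0.34 0.34 0.39 0.39 0.39 0.39 0.39 0.4  0.42 0.84 0.84 0.86]
 [0.35 0.35 0.4  0.4  0.4  0.4  0.4  0.42 0.85 0.84 0.86 1.1 ]
 [0.35 0.36 0.4  0.4  0.41 0.41 0.88 0.86 0.86 0.87 1.09 1.11]
 [0.35 0.4  0.4  0.41 0.41 0.42 0.89 0.87 0.88 1.09 1.1  1.11]
 [0.37 0.4  0.4  0.41 0.42 0.89 0.89 0.87 1.09 1.1  1.11 1.12]
 [0.4  0.4  0.41 0.42 0.44 0.44 0.9  1.08 1.09 1.1  1.07 1.07]
 [0.4  0.41 0.43 0.43 0.44 0.44 0.9  0.91 1.09 1.11 1.05 1.05]
 [0.41 0.43 0.43 0.43 0.44 0.44 0.9  1.09 1.1  1.12 1.06 1.06]
 [0.42 0.43 0.43 0.44 0.44 1.08 1.1  1.1  1.1  1.1  1.07 1.07]
 [0.42 0.43 0.44 0.44 0.45 1.07 1.   1.   1.   1.   1.07 1.07]
 [0.43 0.44 0.44 0.45 0.97 0.98 0.99 1.   1.   0.99 0.99 0.98]
 [0.44 0.44 0.45 0.46 0.97 0.98 0.98 0.98 0.98 0.98 0.98 0.95]
 [0.39 0.39 0.39 0.93 0.94 0.96 0.96 0.96 0.96 0.93 0.93 0.94]
 [0.39 0.39 0.39 0.89 0.89 0.92 0.92 0.91 0.91 0.92 0.93 0.95]]
```

View pics/z5.png

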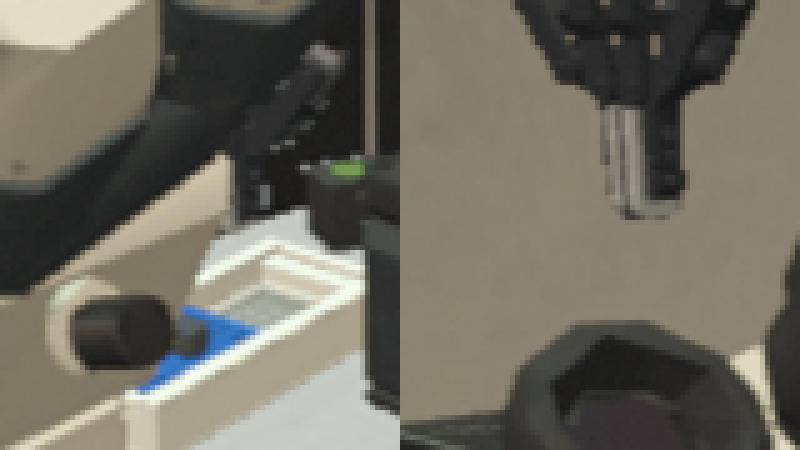

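The zoom shows the fingertips at about pixel (227,174), but the reported TCP projects to (227,189). So the real tips are about 37 mm higher than reported, and they passed above the rib. I'll measure that offset by depth.

Run:
```python
from h import *
c=camera("side"); d=c["depth"]; print(get_obs()["tcp_pos"],get_obs()["grip_width"])
for v in range(164,180,1):
    for u in range(224,238):
        if .86<d[v,u]<.925: print((u,v),world(c,u+.5,v+.5,d[v,u]).round(3),end=" ")
    print()
```

```text
[ 0.62691598 -0.15782593  0.03615571] -0.00024090282421755906
(226, 164) [ 0.622 -0.149  0.101] (227, 164) [ 0.619 -0.149  0.101] (228, 164) [ 0.616 -0.144  0.103] (229, 164) [ 0.614 -0.147  0.102] (230, 164) [ 0.614 -0.155  0.099] (231, 164) [ 0.612 -0.155  0.099] (232, 164) [ 0.61  -0.157  0.099] 
(226, 165) [ 0.621 -0.147  0.1  ] (227, 165) [ 0.62  -0.151  0.098] (228, 165) [ 0.617 -0.149  0.099] (229, 165) [ 0.614 -0.146  0.1  ] (230, 165) [ 0.612 -0.149  0.099] (231, 165) [ 0.611 -0.153  0.098] (232, 165) [ 0.61  -0.156  0.097] 
(226, 166) [ 0.622 -0.148  0.096] (227, 166) [ 0.62  -0.149  0.096] (228, 166) [ 0.617 -0.148  0.097] (229, 166) [ 0.614 -0.146  0.098] (230, 166) [ 0.613 -0.15   0.096] (231, 166) [ 0.612 -0.154  0.095] (232, 166) [ 0.61  -0.156  0.094] 
(226, 167) [ 0.622 -0.149  0.094] (227, 167) [ 0.619 -0.148  0.094] (228, 167) [ 0.616 -0.146  0.095] (229, 167) [ 0.613 -0.144  0.096] (230, 167) [ 0.612 -0.149  0.095] (231, 167) [ 0.612 -0.153  0.093] (232, 167) [ 0.61  -0.157  0.092] (233, 167) [ 0.609 -0.16   0.09 ] 
(226, 168) [ 0.622 -0.147  0.092] (227, 168) [ 0
[... 1299 characters left out ...]
2  -0.148  0.079] (228, 173) [ 0.617 -0.146  0.08 ] (229, 173) [ 0.615 -0.148  0.08 ] (230, 173) [ 0.613 -0.147  0.08 ] (231, 173) [ 0.612 -0.153  0.078] 
(225, 174) [ 0.624 -0.146  0.077] (226, 174) [ 0.622 -0.147  0.077] (227, 174) [ 0.621 -0.15   0.076] (228, 174) [ 0.618 -0.15   0.076] (229, 174) [ 0.616 -0.15   0.076] (230, 174) [ 0.617 -0.159  0.073] (231, 174) [ 0.614 -0.158  0.073] 
(225, 175) [ 0.625 -0.147  0.074] (226, 175) [ 0.622 -0.147  0.075] (227, 175) [ 0.62  -0.147  0.075] (228, 175) [ 0.619 -0.152  0.073] (229, 175) [ 0.618 -0.156  0.071] (230, 175) [ 0.617 -0.159  0.07 ] 
(226, 176) [ 0.622 -0.146  0.073] (227, 176) [ 0.62  -0.148  0.072] (228, 176) [ 0.619 -0.152  0.07 ]
```

The real tips are about 35 mm above the reported TCP height, and the horizontal position agrees. I'll go back behind the rib and descend a further 34 mm in guarded steps.

>>> apply_moves(
  rows=[20, 0, 0, 0, 0, 40, 0, 0, 0, 0, 60, 0, 0, 0, 0, 75, 0, 0, 0, 0, 86, 0, 0, 0, 0, 86, 0, 0, 0, 0, 86, 0, 8, 0, 0, 86, 0, 14, 0, 0, 86, 0, 20, 0, 0, 86, 0, 24, 0, 0, 86, 0, 26, 0, 0, 86, 0, 26, 0, 0],
)

```text
clock: 7.5
tcp_pos: [0.661, -0.0793, 0.0098]
tool_rot: [-0.0, 0.836, 0.548, -0.0]
ft_force: [-0.8, 0.6, 0.0]
grip_width: -0.0
finger_force: 0.0
```

>>> apply_moves(
  rows=[0, 0, 2, 0, 0, 0, 0, 4, 0, 0, 0, 0, 6, 0, 0, 0, 0, 8, 0, 0, 0, 0, 8, 0, 0],
)

```text
clock: 8.0
tcp_pos: [0.661, -0.0791, 0.0019]
tool_rot: [-0.0, 0.836, 0.548, -0.0]
ft_force: [0.3, -0.5, -0.5]
grip_width: -0.0001
finger_force: 0.0
```

>>> apply_moves(
  rows=[-5, 0, 0, 0, 0, -10, 0, 0, 0, 0, -15, 0, 0, 0, 0, -20, 0, 0, 0, 0, -25, 0, 0, 0, 0, -30, 0, 0, 0, 0, -35, 0, 0, 0, 0, -40, 0, 0, 0, 0, -45, 0, 0, 0, 0],
)

```text
clock: 8.9
tcp_pos: [0.6431, -0.1208, 0.0023]
tool_rot: [0.0, 0.836, 0.548, 0.0]
ft_force: [0.5, 1.9, 0.3]
grip_width: 0.0
finger_force: 0.9
```

Run:
```python
from h import *
o=get_obs(); Rm=rot(o["tool_rot"]); print(o["ft_force"],(Rm.T@o["ft_force"]).round(2))
c=camera("side"); n=c["pixels"][:,:,::-1].copy()
cv2.imwrite("pics/z6.png",cv2.resize(n[140:220,185:275],None,fx=6,fy=6,interpolation=cv2.INTER_NEAREST))
```

```text
[0.46389239 1.85226123 0.27936405] [ 1.88 -0.31 -0.28]
```

View pics/z6.png

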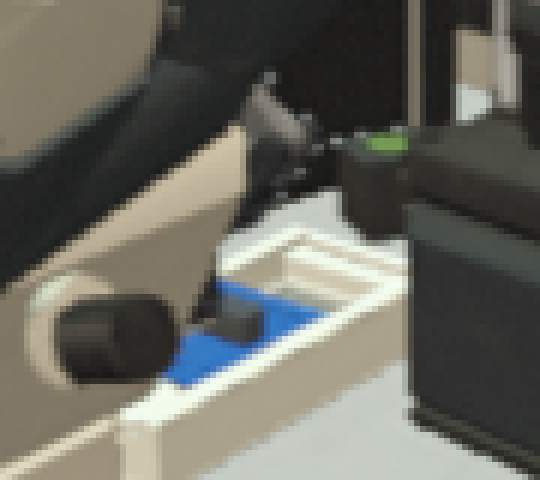

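The rib, now at about (240,320) in the crop, is being pushed with 1.9 N along the slide, and the cover is moving. I continue towards the stop.

>>> apply_moves(
  rows=[-6, 0, 0, 0, 0, -12, 0, 0, 0, 0, -18, 0, 0, 0, 0, -24, 0, 0, 0, 0, -30, 0, 0, 0, 0, -36, 0, 0, 0, 0, -41, 0, 0, 0, 0, -44, 0, 0, 0, 0, -44, 0, 0, 0, 0],
)

```text
clock: 9.85
tcp_pos: [0.6252, -0.1613, 0.0021]
tool_rot: [-0.0, 0.836, 0.548, -0.0]
ft_force: [-0.6, -0.2, 0.3]
grip_width: -0.0003
finger_force: 0.0
```

>>> apply_moves(
  rows=[-2, 0, 0, 0, 0, -4, 0, 0, 0, 0, -6, 0, 0, 0, 0],
)

```text
clock: 10.15
tcp_pos: [0.6231, -0.1662, 0.0021]
tool_rot: [-0.0, 0.836, 0.548, -0.0]
ft_force: [-0.4, 1.6, -0.1]
grip_width: -0.0002
finger_force: 0.8
```

>>> apply_moves(
  rows=[-1, 0, 0, 0, 0, -2, 0, 0, 0, 0, -3, 0, 0, 0, 0, -3, 0, 0, 0, 0],
)

```text
clock: 10.55
tcp_pos: [0.6226, -0.1673, 0.0021]
tool_rot: [-0.001, 0.836, 0.548, 0.001]
ft_force: [5.1, 13.7, -0.4]
grip_width: -0.0001
finger_force: 6.9
```

>>> apply_moves(
  rows=[-1, 0, 0, 0, 0, -2, 0, 0, 0, 0, -3, 0, 0, 0, 0, -3, 0, 0, 0, 0],
)

```text
clock: 10.95
tcp_pos: [0.6224, -0.1677, 0.0022]
tool_rot: [-0.001, 0.836, 0.548, 0.002]
ft_force: [12.5, 29.4, -0.7]
grip_width: -0.0002
finger_force: 15.7
```

The force rises at the predicted position (s = -21 mm), so the cover is on its stop. I back off, lift and check.

>>> apply_moves(
  rows=[8, 0, 0, 0, 0, 16, 0, 0, 0, 0, 20, 0, 0, 0, 0, 20, 0, -30, 0, 0, 20, 0, -70, 0, 0, 20, 0, -110, 0, 0, 20, 0, -150, 0, 0, 20, 0, -190, 0, 0, 20, 0, -230, 0, 0, 20, 0, -230, 0, 0],
)

```text
clock: 11.95
tcp_pos: [0.6305, -0.1544, 0.2381]
tool_rot: [0.004, 0.836, 0.548, 0.003]
ft_force: [0.0, 0.7, -0.6]
grip_width: 0.0001
finger_force: 0.0
```

Run:
```python
from h import *
c=camera("side"); n=c["pixels"][:,:,::-1].copy()
for q in("probe_grip","dish_grip"):
  for l in landmark_of(c,q)[:3]:
    u,v=np.array(l["at"])*[512,384]; print(q,round(l["confidence"],2),u,v,world(c,u,v,z=.037).round(4))
cv2.imwrite("pics/z7.png",cv2.resize(n[140:300,185:345],None,fx=3.7,fy=3.7,interpolation=cv2.INTER_NEAREST))
```

```text
probe_grip 0.85 235.8784 183.2832 [ 0.6142 -0.1907  0.037 ]
dish_grip 0.87 270.7968 254.784 [0.4674 0.0869 0.037 ]
```

View pics/z7.png

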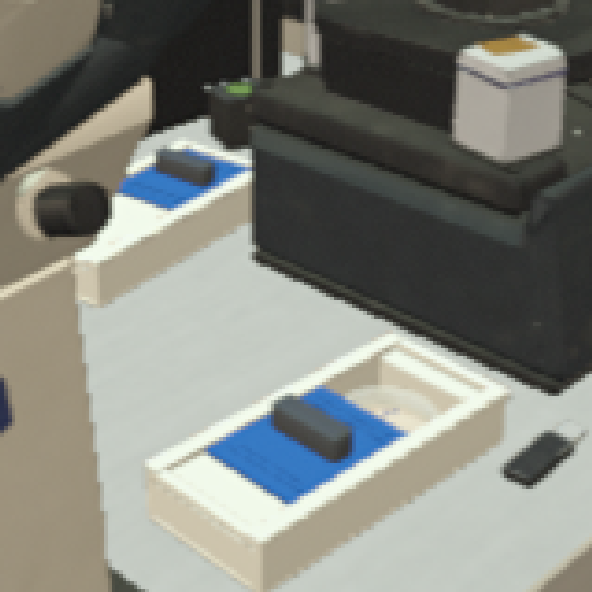

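The probe cover, rib at about (185,165) in the crop, now covers the well fully. The dish cover, rib at (312,425), has not moved, and the gripper is clear of everything.

```bash
python3 -c "
from bench import *
print(job_done())"
```

```text
the job is handed in; nothing more can be done
None
```

The probe box's cover is pushed fully shut against its stop and released, the dish tray's cover was not touched, and the job is handed in; no verdict came back.

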